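# Light and lay out alignment pins for inspection

### The arm

A 7-joint arm with a two-finger parallel gripper is mounted at the origin on the work surface. World frame = base frame: x ahead of the robot, y to its left, z up, the work surface at z = 0. Lengths are in m, angles in rad, forces in N, time in s.
With the tool pointing down it reaches from about 0.35 to 0.9 m from the base axis. Payload 19.9 kg.
Tool frame: the origin (TCP) lies at the very end of the fingers, on their centre line; the grasp point (between the pads) lies 19 mm behind it; z points along the fingers, y is the line along which they close (so a half turn about z gives the same grasp; the last joint's range is limited). The gripper opens to 94 mm and grips with 3 to 60 N. Pads are 16 mm wide; open, the fingers measure 119 mm over their backs; the gripper's body (75 mm by 177 mm) begins 78 mm behind the grasp point.
Start: joints at [-1.194, 0.417, -0.01, 1.614, 0.005, 1.111, -0.053], TCP at [0.254, 0.571, 0.205] pointing down, gripper open.
Joint ranges: [-2.81, 2.81], [-0.39, 2.02], [-1.27, 1.25], [0.06, 2.57], [-1.19, 4.33], [0.19, 2], [-2.82, 2.82]. Speed limits (rad/s): [1.89, 1.89, 2.39, 2.39, 3.01, 3.01, 3.01].

### API

Orientations are given as a rotation vector (axis times angle).
In Python, from rig import manip gives the robot as it stands. The module is installed in compiled form; this text tells all that it offers.
- The arm moves only by the tool apply_moves, never from a script. Its argument "targets" is a list of rows, each an object with "travel": the shift along the tool's x, y, z in m, a list of three; "turn": the turn about the tool's z in rad; "hand": the finger opening in m, from 0 to 0.094. In form: [{"travel": [tx, ty, tz], "turn": turn, "hand": hand}, ...]. A call has 1 to 8 rows; each row is the pose to reach, as a shift and turn from the pose commanded when the call began, along the tool's axes at that moment; what a row does not reach only later rows make up. A row lasts 1/12 s, in which the tool goes at most 41.7 mm and 7.16 degrees, less where a joint would pass 70% of its speed; a pose out of reach is approached as far as the arm can. A call with a gripper value outside its range is refused whole. The fingers move at their own pace and stop on an object; "grip_force" is the grip in N (left out, the last holds). Time passes only in rows, so rows that repeat a pose let the fingers close. It gives the time, the measured TCP pose, the force, the opening and the grip force at its end, in the units of the state.
- manip.get_state(): the state, without advancing time (a new reading comes with each control period).
- manip.read_camera(name): name is "side" or "top"; returns the picture (480x640x3 uint8, red, green, blue); there is no depth.
- manip.camera_model(name): a dict with "fx", "fy", "cx", "cy" (pixels), "origin" and "attitude" of the camera in the world. Camera axes: x right, y down, z forward; pixel columns grow to the right and rows downward; lengths in m; the calibration is good to about 2 mm. A picture is of the moment at which its call begins. camera_model takes no time and is no camera call.
- manip.sign_off(): hands the job in; it is judged then, once.
The state is a dict: "time": time; "joint_pos": joint angles; "joint_vel": joint speeds; "tau": joint torques, N m; "tool_pos": TCP position; "eef_rot": TCP orientation; "contact_force": force on the tool from outside, world axes, zero at the start; "torque": the same for the moment, N m; "width": finger opening in m; "grip_force": force on a finger pad.
Only numpy, scipy, OpenCV 4.12 (cv2) and the standard library are available. Lean on these libraries where they do the work, as an engineer would, in place of code of your own. Each camera call takes 0.05 s, during which the arm holds its last target. There are 200 camera calls.

### The job

Get the alignment pins ready for inspection: swivel the LED lamp until it faces the middle of the aluminium plate, tilt its panel 30 degrees forward, and only then turn the clamp knob clockwise until it clicks over and stays. Lay every pin from the bench on its side on the plate and roll it until its yellow paint line is straight up on top (the pins may be done before or after the lamp). Leave the oil bottle, filter, carton and spanner alone.

Things in the scene. Friction and masses are not known exactly. Their poses are not given: they have to be found in the camera images.
- plate: the flat aluminium inspection plate lying on the bench, 200 (x) x 240 (y) x 10 mm, no rim, fixed; origin at the centre of its underside, so its top is 10 mm above the origin
- pin1: steel alignment pin: bar 66 mm long, 19 to 21 mm thick, 110 g, nearly round: eight narrow 8 mm flats along it keep it from rolling away, so it rolls in steps of 45 degrees, 8 mm each. A yellow paint line runs along one flat. Origin at its middle, 9.6 mm above what it lies on; x axis along the pin, z axis out through the line. Starts on the bench left of the plate, line not up. May be absent
- pin2: steel alignment pin: bar 66 mm long, 19 to 21 mm thick, 110 g, nearly round: eight narrow 8 mm flats along it keep it from rolling away, so it rolls in steps of 45 degrees, 8 mm each. A yellow paint line runs along one flat. Origin at its middle, 9.6 mm above what it lies on; x axis along the pin, z axis out through the line. Starts on the bench left of the plate, line not up. May be absent
- pin3: steel alignment pin: bar 66 mm long, 19 to 21 mm thick, 110 g, nearly round: eight narrow 8 mm flats along it keep it from rolling away, so it rolls in steps of 45 degrees, 8 mm each. A yellow paint line runs along one flat. Origin at its middle, 9.6 mm above what it lies on; x axis along the pin, z axis out through the line. Starts on the bench left of the plate, line not up. May be absent
- pin4: steel alignment pin: bar 66 mm long, 19 to 21 mm thick, 110 g, nearly round: eight narrow 8 mm flats along it keep it from rolling away, so it rolls in steps of 45 degrees, 8 mm each. A yellow paint line runs along one flat. Origin at its middle, 9.6 mm above what it lies on; x axis along the pin, z axis out through the line. Starts on the bench left of the plate, line not up. May be absent
- lamp: fixed base of the LED lamp, right of the plate: a bar 250 x 110 x 14 mm lying on the bench along this x axis, from 195 mm in -x (nearest the robot) to 55 mm in +x of the origin. Origin on the bench under the swivel axis. The clamp knob's housing, 80 x 75 mm, 58 mm tall, stands on the bar 142 mm in -x, its knob 150 mm in -x
- lamp_axis (a point): where the lamp's vertical swivel axis meets its level tilt axis, 85 mm above the bench. Turns with the swivel: its x axis is the level direction the lamp faces, y along the tilt hinge, z up. The panel hangs between two cheeks, 26 mm wide (x), 139 mm apart over all (y), that rise to 111 mm above the bench
- post_top (a point): top centre of the lamp's swivel handle: an upright bare-metal 14 x 14 mm post on the turntable, 85 mm behind the swivel axis (opposite to where the lamp faces), sides in line with the lamp, free-standing from 40 mm up to here, 135 mm above the bench. Pushing it sideways, or holding it and moving it round, swivels the lamp
- panel_top (a point): middle of the upper edge of the lamp panel, which is 120 mm wide, 84 mm tall, 22 mm thick. The point lies 45 mm from the tilt axis in the panel's middle plane, 11 mm from its front and rear faces, and moves with the panel
- swivel (a joint): lamp's angle about the vertical, counter-clockwise from above positive, stops at -1.4 and 1.4; at 0 the lamp faces along lamp's y axis (about to the robot's left). Stiff: about 0.3 N m, so 4 N at the post; stays where it is left
- tilt (a joint): lamp panel's angle: 0 upright, positive with the upper edge leaning forward (front looking down), 0.52 = 30 degrees, stops at -0.6 and 1.0. Stiff: 0.16 N m, about 5 N near the upper edge; stays where it is left. A steel line with a white tip on each cheek shows 30 degrees forward, for the white line on the panel's side
- clamp (a joint): clamp knob's angle, 0 to 1.0, clockwise from above positive; starts at 0 (open). A spring detent resists with 0.09 to 0.13 N m, has its crest at 0.5, then throws the knob on towards 1.0 (clamped), where it stays; let go before the crest it springs back. Only a latch: the lamp's joints stay as stiff as before
- clamp_grip (a point): where to grip the clamp knob: on its vertical axis, 7 mm below its top, 95 mm above the bench; turns with the knob. The knob is a 44 mm disc with an upright bar across it, 42 mm long (this point's x axis), 14 mm thick (y axis), 32 mm tall
- oil: bystander: upright oil bottle, 72 mm in diameter, 190 mm tall; origin under its centre; leave alone
- filter: bystander: round oil filter can, 76 mm in diameter, 90 mm tall; origin under its centre; leave alone
- carton: bystander: small carton 90 x 70 x 60 mm; origin under its centre; leave alone
- spanner: bystander: spanner 180 mm long lying flat, 8 mm thick, on the bench beyond the lamp; origin under its middle; leave alone
There are look-alikes about, which are no part of the job. What is shaped like the pin4 but black is not meant.

How it is judged:
By the outcome, as a careful person would: the job done as asked, in the order asked, and still so for the second after the job is handed in, with the robot touching nothing.
Of pin1, pin2, pin3, pin4 only 2 to 3 are there at a start; the rules pass over those that are not, and their reading is None.
At some moment in a run one of pin1, pin2, pin3, pin4 may be knocked a few centimetres aside while the robot is not near it.
Once in a run the grip may slacken for a moment while it holds something.
It also fails if it takes over 210 s, if anything falls off the work surface, if the arm or the gripper's body presses on something with over 40 N, if the wrist force passes 120 N, or if a joint passes its speed limit or range.

## Working session

There is one attempt and no reset: what is moved stays moved. The work goes in short steps, Python scripts to look and compute and a tool call to move; the robot and the scene stay as the last step left them, time stands still between calls to the robot, and variables do not carry over. Pictures are saved under pics/ and viewed, at most 14 in all, crops included, and the job is handed in when it is done.

Besides the shell and the picture viewer there is one more tool, called after "Request:" as a command line: name --argument value ..., lists and objects as JSON in quotes. apply_moves: Moves the arm, as the interface text tells. Its arguments: {"type":"object","properties":{"targets":{"type":"array"},"grip_force":{"type":"number"}},"required":["targets"]}

```bash
mkdir -p pics; cat > h.py <<'E'
import numpy as np, cv2
from rig import manip
from scipy.spatial.transform import Rotation as R
def cam(n):
    m=manip.camera_model(n); A=np.array(m["attitude"],float)
    A = A if A.shape==(3,3) else (R.from_rotvec(A).as_matrix() if A.size==3 else R.from_quat(A).as_matrix())
    return m,np.array(m["origin"],float),A
def ray(n,u,v,z):
    m,o,A=cam(n); d=A@np.array([(u-m["cx"])/m["fx"],(v-m["cy"])/m["fy"],1]); return o+d*(z-o[2])/d[2]
def proj(n,p):
    m,o,A=cam(n); q=A.T@(np.array(p)-o); return np.array([m["fx"]*q[0]/q[2]+m["cx"],m["fy"]*q[1]/q[2]+m["cy"]])
def snap(n,f):
    im=manip.read_camera(n)[:,:,::-1].copy(); cv2.imwrite("pics/"+f,im); return im
E
python3 - <<'E'
from h import *
for n in("top","side"):
    print(manip.camera_model(n)); snap(n,n+"0.png")
s=manip.get_state(); print(s)
E
```

```text
{'fx': 609.5226272030357, 'fy': 609.5226272030357, 'cx': 325.60195391942784, 'cy': 237.03545833658922, 'origin': array([0.30032415, 0.00429707, 1.5512522 ]), 'attitude': array([-2.13538411,  2.07636157, -0.21718742])}
{'fx': 463.34581571446614, 'fy': 463.34581571446614, 'cx': 323.0945675936703, 'cy': 243.62835296053524, 'origin': array([0.32649423, 0.60310487, 0.91489227]), 'attitude': array([-0.64031892,  2.75450008, -0.98835801])}
{'time': 0.1, 'joint_pos': array([-1.1934909 ,  0.41786189, -0.01031238,  1.61405116,  0.00469483,
        1.1107097 , -0.05299824]), 'joint_vel': array([-0.00151788, -0.00156167, -0.00149407, -0.00249555,  0.0009803 ,
        0.00084735,  0.00136855]), 'tau': array([ 1.96673871e-03, -8.52581549e+01,  6.39208406e-01, -4.26697648e+01,
       -4.91216860e-02,  1.63363729e-02,  1.30546287e-04]), 'tool_pos': array([0.25404551, 0.57070243, 0.2049469 ]), 'eef_rot': array([-6.53007942e-01, -3.07283592e+00,  1.56574515e-03]), 'contact_force': array([-0.78351607,  0.2580448 ,  0.57101216]), 'torque': array([ 0.01023741, -0.02704652,  0.01089195]), 'grip_force': 0.0, 'width': 0.09412109137197697}
```

View pics/top0.png

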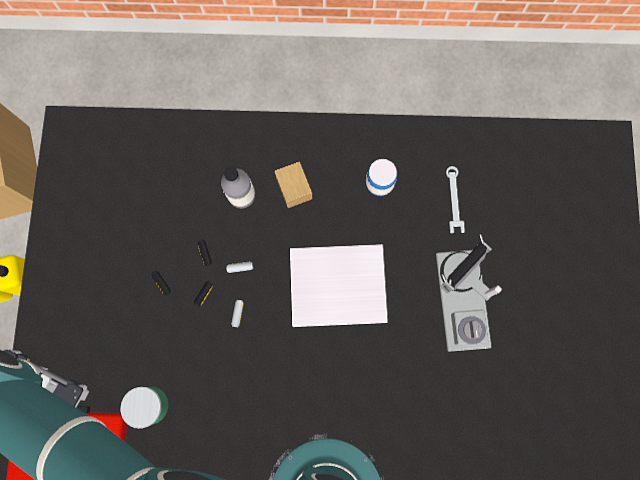

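View pics/side0.png

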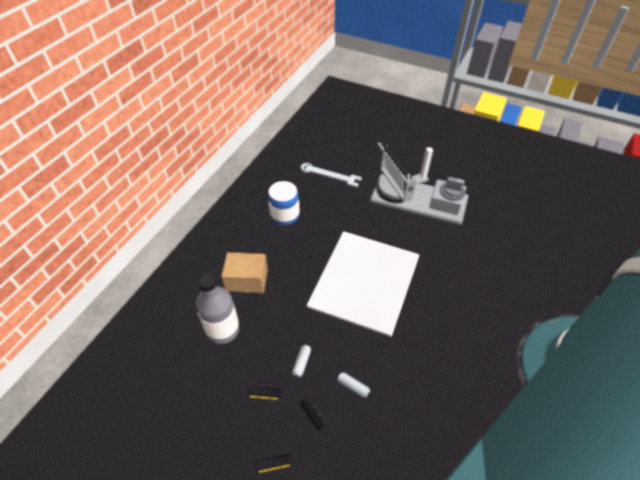

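The top view shows two silver pins at about (240,267) and (237,313), and three black look-alikes. The plate centre is at about (339,285), the lamp turntable at (461,271), its post tip near (496,291) and the knob at (472,328). In the side view the pins are at (302,360) and (354,384), and the lamp is at (390,180).

```bash
python3 - <<'E'
from h import *
t=cv2.imread("pics/top0.png"); s=cv2.imread("pics/side0.png")
g=cv2.cvtColor(t,cv2.COLOR_BGR2GRAY)
def blobs(im,n,z,x0,y0,x1,y1,th,mn):
    m=np.zeros(im.shape[:2],np.uint8); gg=cv2.cvtColor(im,cv2.COLOR_BGR2GRAY)
    m[y0:y1,x0:x1]=(gg[y0:y1,x0:x1]>th)*255
    for c in cv2.findContours(m,0,2)[0]:
        if cv2.contourArea(c)<mn: continue
        r=cv2.minAreaRect(c); b=cv2.boxPoints(r); P=np.array([ray(n,*p,z)[:2] for p in b])
        print(n,np.round(r[0],1),np.round(r[1],1),"ctr",P.mean(0).round(4),"edges",np.round(P[1]-P[0],4),np.round(P[2]-P[1],4))
print("plate");blobs(t,"top",.01,270,230,400,340,150,1000)
blobs(s,"side",.01,290,225,430,340,150,1000)
print("pins");blobs(t,"top",.01,220,250,262,340,110,30)
blobs(s,"side",.01,285,335,385,405,110,30)
for n,im,u,v,w,h in(("pinT",t,215,250,50,80),("pinS",s,280,335,100,75)):pass
def crop(im,u,v,w,h,k): return cv2.resize(im[v:v+h,u:u+w],None,fx=k,fy=k,interpolation=cv2.INTER_CUBIC)
a=crop(t,220,255,40,75,7)[:525,:280]; b=crop(s,285,338,95,65,5)
o=np.zeros((525,780,3),np.uint8); o[:a.shape[0],:a.shape[1]]=a; o[:b.shape[0],290:290+b.shape[1]]=b; cv2.imwrite("pics/pins.png",o)
a=crop(t,430,230,80,125,4); b=crop(s,365,135,110,90,4); o=np.zeros((500,780,3),np.uint8); o[:500,:320]=a; o[:360,330:770]=b; cv2.imwrite("pics/lamp.png",o)
E
```

```text
plate
top [337.9 285.2] [78.7 95.1] ctr [ 0.5099 -0.0146] edges [ 0.0176 -0.2447] [-0.2012 -0.0103]
side [362.8 280. ] [90.3 86. ] ctr [ 0.5174 -0.0167] edges [ 0.0477 -0.2527] [-0.2318 -0.0048]
pins
top [237.  313.1] [ 8.2 27.3] ctr [0.4307 0.2378] edges [ 0.0677 -0.0082] [-0.0032 -0.0207]
top [239.  266.8] [ 8.5 26.3] ctr [0.5488 0.2397] edges [ 0.012  -0.0662] [-0.0216 -0.0044]
side [353.5 383.8] [35.  10.5] ctr [0.4313 0.2353] edges [-0.0022 -0.0225] [-0.07    0.0095]
side [301.7 359.9] [10.8 32.3] ctr [0.5493 0.2351] edges [ 0.0134 -0.0705] [-0.0233 -0.0026]
```

View pics/pins.png

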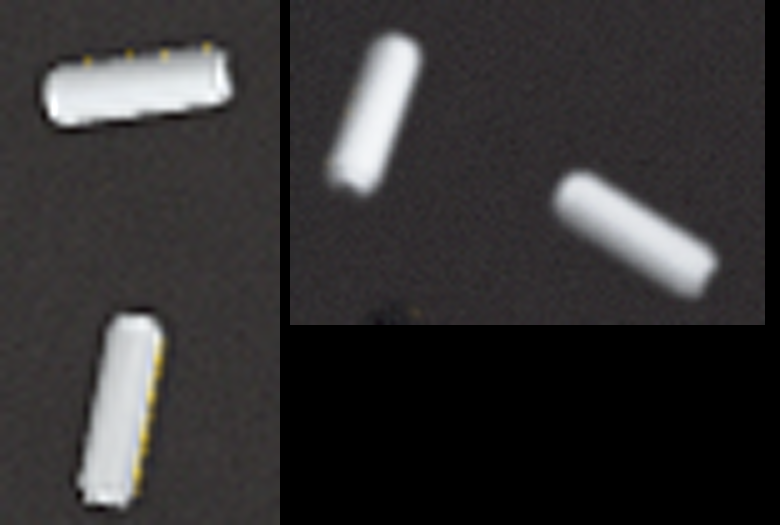

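View pics/lamp.png

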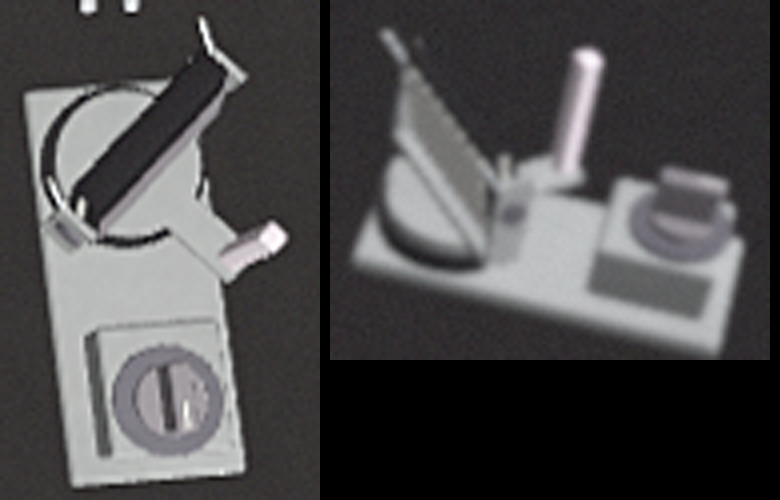

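Both pins' yellow lines sit on the side flat: the upper pin's faces +x (dots along its far edge) and the lower pin's faces -y (right edge). The lamp faces up-left at about 45° with its post at lower right, so it needs to swivel counter-clockwise. The knob bar runs roughly along x.

```bash
cat >> h.py <<'E'
def mv(goal,yaw=None,s=None):
    """travel (from current measured pose) for world goal; yaw = world angle of tool x axis"""
    s=s or manip.get_state(); M=R.from_rotvec(s["eef_rot"]).as_matrix(); p=np.array(s["tool_pos"])
    y0=np.arctan2(M[1,0],M[0,0]); out=[M.T@(np.array(goal)-p)]
    t=0
    if yaw is not None: t=-((yaw-y0+np.pi/2)%np.pi-np.pi/2)   # half turn equivalent
    print("pos",p.round(4),"yawx",round(np.degrees(y0),1),"travel",out[0].round(4),"turn",round(t,3),"j1",s["joint_pos"][0].round(2),"j7",s["joint_pos"][6].round(2))
E
python3 - <<'E'
from h import *
TL=ray("top",436.2,253.7,.014);BL=ray("top",448,351.5,.014);BR=ray("top",490.8,347.5,.014)
print(TL,BL,BR)
print("len",np.linalg.norm(TL-BL),np.linalg.norm(BL-BR))
ex=(TL-BL);ex/=np.linalg.norm(ex); ey=np.array([-ex[1],ex[0],0])
o=BL+ex*.195-ey*.055; print("origin",o,"yaw",np.degrees(np.arctan2(ex[1],ex[0])),"knob",o-ex*.150)
for n,c in (("top",(498.3,289.2)),("side",(365+258/4,135+54/4))): print("post",n,ray(n,*c,.135))
print("proj axis",proj("top",[*o[:2],.022]),"knob",proj("top",[*(o-ex*.15)[:2],.102]),proj("side",[*(o-ex*.15)[:2],.102]))
mv([.53,-.3,.2],0)
E
```

```text
[ 0.59611447 -0.26453703  0.014     ] [ 0.3503181  -0.29132596  0.014     ] [ 0.3630874  -0.39749064  0.014     ]
len 0.24725190305428824 0.10692985276207295
origin [ 0.55012923 -0.32487458  0.014     ] yaw 6.220019392274051 knob [ 0.40101226 -0.34112658  0.014     ]
post top [ 0.49261251 -0.38715876  0.135     ]
post side [ 0.49447304 -0.38896362  0.135     ]
proj axis [460.77542166 271.60683956] knob [476.08329734 329.17911028] [456.41231929 179.86145988]
pos [0.254  0.5707 0.2049] yawx 156.0 travel [-0.6062 -0.6832  0.0057] turn -0.419 j1 -1.19 j7 -0.05
```

```bash
python3 - <<'E'
from h import *
mv([.45,.12,.25]);mv([.4935,-.388,.25])
E
```

```text
pos [0.254  0.5707 0.2049] yawx 156.0 travel [-0.3623 -0.3321 -0.0447] turn 0 j1 -1.19 j7 -0.05
pos [0.254  0.5707 0.2049] yawx 156.0 travel [-0.6086 -0.7785 -0.0442] turn 0 j1 -1.19 j7 -0.05
```

Request:
apply_moves --targets '[{"travel": [-0.27,-0.25,-0.045],"turn": 0.9,"hand": 0.06},{"travel": [-0.27,-0.25,-0.045],"turn": 0.9,"hand": 0.06},{"travel": [-0.27,-0.25,-0.045],"turn": 0.9,"hand": 0.06},{"travel": [-0.27,-0.25,-0.045],"turn": 0.9,"hand": 0.06},{"travel": [-0.27,-0.25,-0.045],"turn": 0.9,"hand": 0.06},{"travel": [-0.27,-0.25,-0.045],"turn": 0.9,"hand": 0.06},{"travel": [-0.27,-0.25,-0.045],"turn": 0.9,"hand": 0.06},{"travel": [-0.27,-0.25,-0.045],"turn": 0.9,"hand": 0.06}]'

```text
time: 0.77
tool_pos: [0.3847, 0.2649, 0.2461]
eef_rot: [-1.935, -2.475, 0.0]
contact_force: [1.1, 0.4, 0.1]
width: 0.0597
grip_force: 0.0
```

```bash
python3 - <<'E'
from h import *
mv([.4935,-.388,.25],np.radians(48.1))
E
```

```text
pos [0.3847 0.2649 0.2461] yawx 104.0 travel [-0.6598 -0.0521 -0.004 ] turn 0.975 j1 -0.94 j7 -0.4
```

Request:
apply_moves --targets '[{"travel": [-0.33,0.03,-0.004],"turn": 0.5,"hand": 0.06},{"travel": [-0.33,0.03,-0.004],"turn": 0.5,"hand": 0.06},{"travel": [-0.33,0.03,-0.004],"turn": 0.5,"hand": 0.06},{"travel": [-0.33,0.03,-0.004],"turn": 0.5,"hand": 0.06},{"travel": [-0.33,0.03,-0.004],"turn": 0.5,"hand": 0.06},{"travel": [-0.33,0.03,-0.004],"turn": 0.5,"hand": 0.06},{"travel": [-0.33,0.03,-0.004],"turn": 0.5,"hand": 0.06},{"travel": [-0.33,0.03,-0.004],"turn": 0.5,"hand": 0.06}]'

```text
time: 1.43
tool_pos: [0.496, -0.0475, 0.2501]
eef_rot: [2.479, 1.929, 0.0]
contact_force: [1.2, 1.1, 0.7]
width: 0.0602
grip_force: 0.0
```

```bash
python3 - <<'E'
from h import *
mv([.4935,-.388,.25],np.radians(48.1))
E
```

```text
pos [ 0.496  -0.0475  0.2501] yawx 75.8 travel [-3.307e-01  8.120e-02  1.000e-04] turn 0.483 j1 -0.52 j7 -0.11
```

Request:
apply_moves --targets '[{"travel": [-0.33,0.08,0],"turn": 0.483,"hand": 0.06},{"travel": [-0.33,0.08,0],"turn": 0.483,"hand": 0.06},{"travel": [-0.33,0.08,0],"turn": 0.483,"hand": 0.06},{"travel": [-0.33,0.08,0],"turn": 0.483,"hand": 0.06},{"travel": [-0.33,0.08,0],"turn": 0.483,"hand": 0.06},{"travel": [-0.33,0.08,0],"turn": 0.483,"hand": 0.06},{"travel": [-0.33,0.08,0],"turn": 0.483,"hand": 0.06},{"travel": [-0.33,0.08,0],"turn": 0.483,"hand": 0.06}]'

```text
time: 2.1
tool_pos: [0.4921, -0.3803, 0.2496]
eef_rot: [-2.868, -1.281, 0.0]
contact_force: [0.9, 1.6, 0.7]
width: 0.0599
grip_force: 0.0
```

Request:
apply_moves --targets '[{"travel": [0,0,0],"turn": 0,"hand": 0.06},{"travel": [0,0,0],"turn": 0,"hand": 0.06},{"travel": [0,0,0],"turn": 0,"hand": 0.06}]'

```text
time: 2.35
tool_pos: [0.4924, -0.3782, 0.2495]
eef_rot: [-2.868, -1.28, 0.001]
contact_force: [-0.1, 0.6, -0.9]
width: 0.0598
grip_force: 0.0
```

```bash
python3 - <<'E'
from h import *
mv([.4935,-.388,.1],np.radians(48.1))
E
```

```text
pos [ 0.4924 -0.3782  0.2495] yawx 48.1 travel [-0.0066  0.0075  0.1495] turn 0.0 j1 0.04 j7 0.16
```

Request:
apply_moves --targets '[{"travel": [-0.0066,0.0075,0.03],"turn": 0,"hand": 0.06},{"travel": [-0.0066,0.0075,0.06],"turn": 0,"hand": 0.06},{"travel": [-0.0066,0.0075,0.09],"turn": 0,"hand": 0.06},{"travel": [-0.0066,0.0075,0.12],"turn": 0,"hand": 0.06},{"travel": [-0.0066,0.0075,0.148],"turn": 0,"hand": 0.06},{"travel": [-0.0066,0.0075,0.148],"turn": 0,"hand": 0.06},{"travel": [-0.0066,0.0075,0.148],"turn": 0,"hand": 0.06}]'

```text
time: 2.93
tool_pos: [0.494, -0.3869, 0.1019]
eef_rot: [-2.866, -1.283, 0.001]
contact_force: [-0.8, -0.5, 0.6]
width: 0.0602
grip_force: 0.0
```

Request:
apply_moves --targets '[{"travel": [0,0,0],"turn": 0,"hand": 0.0},{"travel": [0,0,0],"turn": 0,"hand": 0.0},{"travel": [0,0,0],"turn": 0,"hand": 0.0},{"travel": [0,0,0],"turn": 0,"hand": 0.0},{"travel": [0,0,0],"turn": 0,"hand": 0.0},{"travel": [0,0,0],"turn": 0,"hand": 0.0},{"travel": [0,0,0],"turn": 0,"hand": 0.0},{"travel": [0,0,0],"turn": 0,"hand": 0.0}]' --grip_force 20

```text
time: 3.6
tool_pos: [0.4936, -0.3885, 0.1021]
eef_rot: [-2.869, -1.281, -0.0]
contact_force: [-1.3, 1.4, 2.2]
width: 0.0139
grip_force: 20.0
```

```bash
python3 - <<'E'
from h import *
s=manip.get_state(); p=np.array(s["tool_pos"]); mv([.55,-.325,.1])
c=np.array([.550,-.325]); v=p[:2]-c; print("r",np.linalg.norm(v),"heading",np.degrees(np.arctan2(-v[1],-v[0])))
M=R.from_rotvec(s["eef_rot"]).as_matrix()
h0=np.arctan2(-v[1],-v[0]); r=.085
for k in range(1,9):
    a=h0+k*np.radians(97.2-np.degrees(h0))/8
    q=np.array([*(c-r*np.array([np.cos(a),np.sin(a)])),p[2]]); print((M.T@(q-p)).round(4),round(-(a-h0),3))
E
```

```text
pos [ 0.4936 -0.3885  0.1021] yawx 48.1 travel [ 0.0849 -0.0004  0.0021] turn 0 j1 0.12 j7 0.26
r 0.0848899873430079 heading 48.380236830689974
[ 0.0004  0.009  -0.    ] -0.107
[ 0.0019  0.018  -0.    ] -0.213
[ 0.0043  0.0267 -0.    ] -0.32
[ 0.0077  0.0351 -0.    ] -0.426
[ 0.0119  0.0431 -0.    ] -0.533
[ 0.0169  0.0506 -0.    ] -0.639
[ 0.0227  0.0576 -0.    ] -0.746
[ 0.0292  0.0638 -0.    ] -0.852
```

Gripped at 13.9 mm, so I have the post. I'll swivel along the arc.

Request:
apply_moves --targets '[{"travel": [0.0004,0.009,0],"turn": -0.107,"hand": 0.0},{"travel": [0.0019,0.018,0],"turn": -0.213,"hand": 0.0},{"travel": [0.0043,0.0267,0],"turn": -0.32,"hand": 0.0},{"travel": [0.0077,0.0351,0],"turn": -0.426,"hand": 0.0},{"travel": [0.0119,0.0431,0],"turn": -0.533,"hand": 0.0},{"travel": [0.0169,0.0506,0],"turn": -0.639,"hand": 0.0},{"travel": [0.0227,0.0576,0],"turn": -0.746,"hand": 0.0},{"travel": [0.0292,0.0638,0],"turn": -0.852,"hand": 0.0}]'

```text
time: 4.27
tool_pos: [0.5606, -0.4104, 0.1021]
eef_rot: [2.078, 2.355, -0.002]
contact_force: [0.0, -3.8, 0.7]
width: 0.0138
grip_force: 20.1
```

Request:
apply_moves --targets '[{"travel": [0,0,0],"turn": 0,"hand": 0.0},{"travel": [0,0,0],"turn": 0,"hand": 0.0},{"travel": [0,0,0],"turn": 0,"hand": 0.0}]'

```text
time: 4.52
tool_pos: [0.5613, -0.4104, 0.1022]
eef_rot: [2.083, 2.349, -0.001]
contact_force: [6.6, -6.9, -3.6]
width: 0.0139
grip_force: 20.0
```

```bash
python3 - <<'E'
from h import *
s=manip.get_state(); mv([.5607,-.4093,.102],np.radians(97.2)); print(s["contact_force"],s["width"])
t=snap("top","t1.png");sd=snap("side","s1.png")
def crop(im,u,v,w,h,k): return cv2.resize(im[v:v+h,u:u+w],None,fx=k,fy=k,interpolation=cv2.INTER_CUBIC)
o=np.zeros((500,790,3),np.uint8); o[:480,:400]=crop(t,420,220,100,120,4); a=crop(sd,365,125,96,100,4);o[:400,405:405+384]=a; cv2.imwrite("pics/l1.png",o)
E
```

```text
pos [ 0.5613 -0.4104  0.1022] yawx 96.9 travel [ 0.0011 -0.0005  0.0002] turn -0.006 j1 0.28 j7 0.96
[ 6.60389311 -6.86435466 -3.61397522] 0.013853639682268689
```

View pics/l1.png

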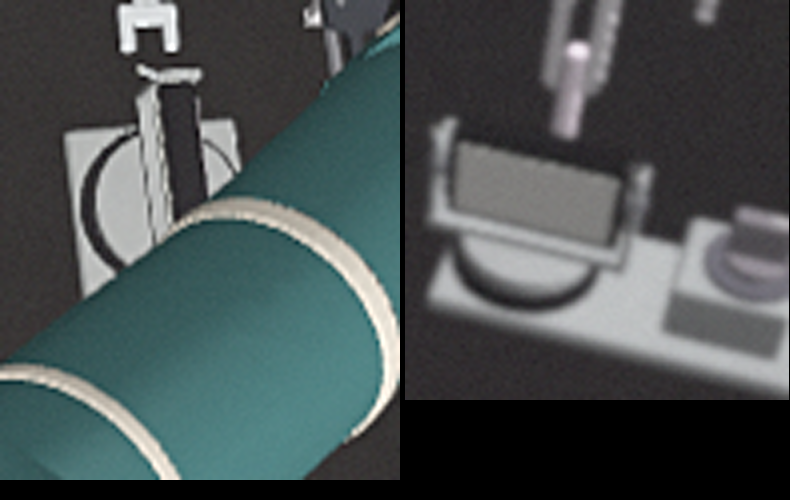

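Request:
apply_moves --targets '[{"travel": [0,0,0],"turn": 0,"hand": 0.04},{"travel": [0,0,0],"turn": 0,"hand": 0.04},{"travel": [0,0,0],"turn": 0,"hand": 0.04},{"travel": [0,0,-0.04],"turn": 0,"hand": 0.04},{"travel": [0,0,-0.08],"turn": 0,"hand": 0.04},{"travel": [0.03,0,-0.1],"turn": 0,"hand": 0.0},{"travel": [0.03,0,-0.1],"turn": 0,"hand": 0.0},{"travel": [0.03,0,-0.1],"turn": 0,"hand": 0.0}]'

```text
time: 5.28
tool_pos: [0.5578, -0.3784, 0.2033]
eef_rot: [2.08, 2.352, 0.002]
contact_force: [1.3, -0.9, -0.2]
width: 0.0236
grip_force: 0.0
```

```bash
python3 - <<'E'
from h import *
h=np.radians(97.2); f=np.array([np.cos(h),np.sin(h)]); c=np.array([.55,-.325])
mv([*(c-.055*f),.115],h); print(manip.get_state()["width"])
E
```

```text
pos [ 0.5578 -0.3784  0.2033] yawx 97.0 travel [-0.001  -0.0013  0.0883] turn -0.003 j1 0.2 j7 0.89
0.023588612271156092
```

Request:
apply_moves --targets '[{"travel": [0,0,0.03],"turn": 0,"hand": 0.0},{"travel": [0,0,0.06],"turn": 0,"hand": 0.0},{"travel": [0,0,0.088],"turn": 0,"hand": 0.0},{"travel": [0,0,0.088],"turn": 0,"hand": 0.0},{"travel": [0.015,0,0.088],"turn": 0,"hand": 0.0},{"travel": [0.025,0,0.088],"turn": 0,"hand": 0.0},{"travel": [0.03,0,0.088],"turn": 0,"hand": 0.0},{"travel": [0.035,0,0.088],"turn": 0,"hand": 0.0}]'

```text
time: 5.95
tool_pos: [0.5532, -0.3444, 0.1149]
eef_rot: [2.082, 2.352, 0.001]
contact_force: [-0.5, -0.4, 0.4]
width: 0.0007
grip_force: 0.0
```

Request:
apply_moves --targets '[{"travel": [0.003,0,0],"turn": 0,"hand": 0.0},{"travel": [0.006,0,0],"turn": 0,"hand": 0.0},{"travel": [0.009,0,0],"turn": 0,"hand": 0.0},{"travel": [0.009,0,0],"turn": 0,"hand": 0.0},{"travel": [0.009,0,0],"turn": 0,"hand": 0.0}]'

```text
time: 6.37
tool_pos: [0.5519, -0.3365, 0.1145]
eef_rot: [2.083, 2.35, -0.0]
contact_force: [0.5, -4.0, 3.0]
width: 0.0006
grip_force: 2.1
```

```bash
python3 - <<'E'
from h import *
h=np.radians(97.2); f=np.array([np.cos(h),np.sin(h)]); c=np.array([.55,-.325])
s=manip.get_state(); print("fwd",(s["tool_pos"][:2]-c)@f,s["tool_pos"][2],s["contact_force"])
t=snap("top","t2.png");sd=snap("side","s2.png")
cv2.imwrite("pics/l2.png",cv2.resize(sd[130:220,370:460],None,fx=6,fy=6,interpolation=cv2.INTER_CUBIC))
E
```

```text
fwd -0.011649924197432267 0.11445828973979104 [ 0.50893495 -3.96722066  2.97915347]
```

View pics/l2.png

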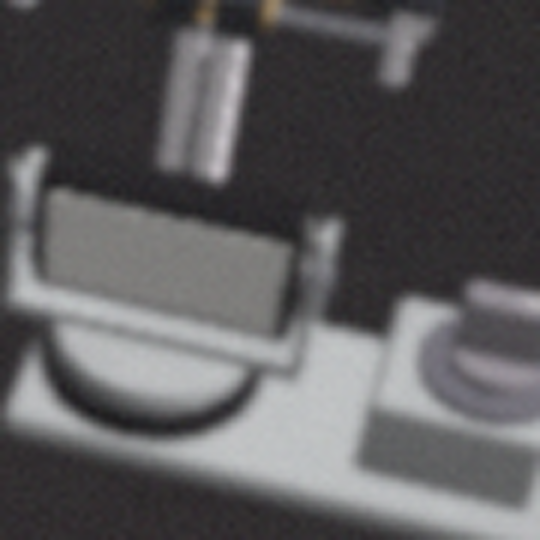

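Contact has started at about 4 N; the side view shows the fingers behind the panel, centred. I'll push 8 mm further.

Request:
apply_moves --targets '[{"travel": [0.002,0,0],"turn": 0,"hand": 0.0},{"travel": [0.004,0,0],"turn": 0,"hand": 0.0},{"travel": [0.006,0,0],"turn": 0,"hand": 0.0},{"travel": [0.0085,0,0],"turn": 0,"hand": 0.0},{"travel": [0.0085,0,0],"turn": 0,"hand": 0.0},{"travel": [0.0085,0,0],"turn": 0,"hand": 0.0}]'

```text
time: 6.97
tool_pos: [0.5509, -0.3277, 0.1142]
eef_rot: [2.083, 2.351, -0.0]
contact_force: [2.4, -4.5, 4.0]
width: 0.0006
grip_force: 2.8
```

```bash
python3 - <<'E'
from h import *
h=np.radians(97.2); f=np.array([np.cos(h),np.sin(h)]); c=np.array([.55,-.325])
s=manip.get_state(); print("fwd",(s["tool_pos"][:2]-c)@f,s["tool_pos"][2],s["contact_force"])
E
```

```text
fwd -0.00281355912393977 0.11415917598815037 [ 2.40311159 -4.52668968  4.03028128]
```

Request:
apply_moves --targets '[{"travel": [-0.03,0,0],"turn": 0,"hand": 0.0},{"travel": [-0.045,0,-0.03],"turn": 0,"hand": 0.0},{"travel": [-0.045,0,-0.07],"turn": 0.1,"hand": 0.04},{"travel": [-0.045,0,-0.1],"turn": 0.2,"hand": 0.04},{"travel": [-0.04,0.04,-0.1],"turn": 0.32,"hand": 0.04},{"travel": [-0.035,0.08,-0.1],"turn": 0.44,"hand": 0.04},{"travel": [-0.03,0.12,-0.1],"turn": 0.56,"hand": 0.04},{"travel": [-0.03,0.15,-0.1],"turn": 0.68,"hand": 0.04}]'

```text
time: 7.63
tool_pos: [0.7061, -0.3355, 0.213]
eef_rot: [-2.748, -1.518, -0.001]
contact_force: [-0.0, 0.2, 1.6]
width: 0.037
grip_force: 0.0
```

```bash
python3 - <<'E'
from h import *
mv([.401,-.341,.2],np.radians(6.2))
t=snap("top","t3.png");sd=snap("side","s3.png")
def crop(im,u,v,w,h,k): return cv2.resize(im[v:v+h,u:u+w],None,fx=k,fy=k,interpolation=cv2.INTER_CUBIC)
o=np.zeros((560,795,3),np.uint8); o[:480,:300]=crop(t,430,225,75,120,4); a=crop(sd,370,130,80,80,6);o[:480,305:785]=a; cv2.imwrite("pics/l3.png",o)
E
```

```text
pos [ 0.7061 -0.3355  0.213 ] yawx 57.8 travel [-0.1671 -0.2553  0.0132] turn 0.901 j1 0.08 j7 0.1
```

View pics/l3.png

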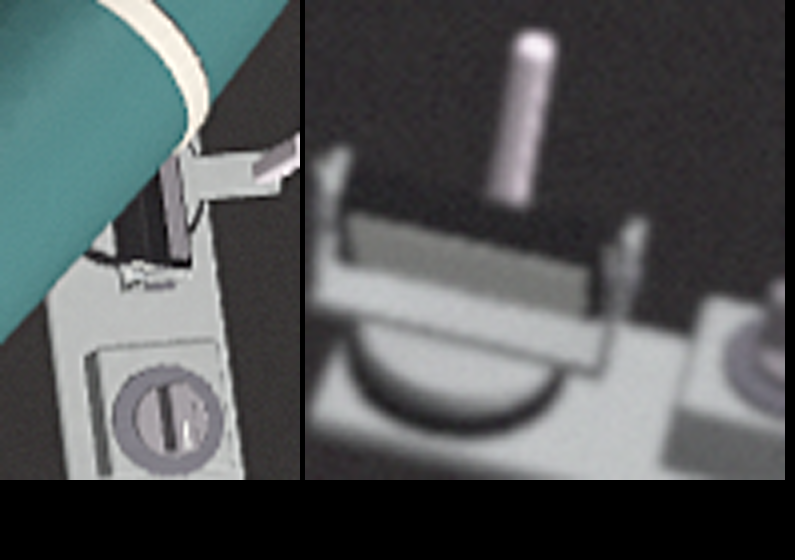

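```bash
python3 - <<'E'
from h import *
h=np.radians(97.2); f=np.array([np.cos(h),np.sin(h),0]); l=np.array([-np.sin(h),np.cos(h),0]); c=np.array([.55,-.325,.085])
for deg in(22,26,30,34,38):
    a=np.radians(deg); up=f*np.sin(a)+np.array([0,0,np.cos(a)]); n=f*np.cos(a)-np.array([0,0,np.sin(a)])
    P=lambda u,s,t: proj("side",c+up*u+n*s+l*t).round(1)
    print(deg,"rearL/R",P(.045,-.011,-.06),P(.045,-.011,.06),"frontL/R",P(.045,.011,-.06),P(.045,.011,.06), "top rear", proj("top",c+up*.045-n*.011+l*.06).round(1),"top front", proj("top",c+up*.045+n*.011+l*.06).round(1))
sd=cv2.imread("pics/s3.png",0)
for u in (390,400,410): print(u,sd[148:200,u].tolist())
E
```

```text
22 rearL/R [377.8 154.4] [423.4 164.5] frontL/R [375.5 161.8] [421.3 172.1] top rear [471.6 290. ] top front [462.2 291.2]
26 rearL/R [377.5 155.4] [423.1 165.5] frontL/R [375.2 163. ] [421.  173.3] top rear [470.2 290.1] top front [460.9 291.5]
30 rearL/R [377.1 156.3] [422.9 166.5] frontL/R [374.9 164.2] [420.7 174.5] top rear [468.8 290.3] top front [459.7 291.7]
34 rearL/R [376.8 157.4] [422.6 167.6] frontL/R [374.6 165.4] [420.3 175.8] top rear [467.4 290.5] top front [458.6 291.9]
38 rearL/R [376.5 158.5] [422.2 168.7] frontL/R [374.3 166.6] [420. 177.] top rear [466.  290.7] top front [457.5 292.1]
390 [45, 49, 48, 47, 47, 45, 42, 44, 44, 44, 48, 47, 45, 42, 43, 37, 39, 37, 33, 44, 81, 118, 124, 122, 118, 119, 117, 116, 133, 160, 179, 190, 190, 191, 188, 177, 151, 136, 159, 177, 186, 188, 186, 189, 186, 180, 158, 123, 97, 78, 59, 41]
400 [47, 43, 49, 52, 47, 48, 50, 51, 55, 64, 66, 71, 74, 79, 77, 58, 47, 36, 38, 42, 35, 45, 74, 108, 121, 118, 117, 117, 117, 118, 126, 144, 169, 182, 186, 187, 188, 184, 167, 146, 150, 174, 187, 187, 191, 189, 187, 177, 155, 135, 105, 67]
410 [79, 68, 64, 59, 55, 52, 46, 46, 44, 45, 46, 47, 41, 43, 51, 50, 48, 42, 39, 38, 37, 38, 42, 38, 59, 91, 119, 126, 119, 117, 116, 114, 120, 135, 166, 179, 186, 185, 187, 185, 174, 148, 133, 143, 136, 113, 82, 64, 64, 92, 122, 158]
```

The side view shows the panel leaning forward. Its front top edge (v≈168, 170.2 and 172.5 at u=390, 400 and 410) fits about 31°, and the post top is at (408,137). Next is the knob.

Request:
apply_moves --targets '[{"travel": [0,0,-0.03],"turn": 0.1,"hand": 0.06},{"travel": [-0.02,-0.033,-0.03],"turn": 0.22,"hand": 0.06},{"travel": [-0.042,-0.064,-0.03],"turn": 0.34,"hand": 0.06},{"travel": [-0.062,-0.095,-0.03],"turn": 0.46,"hand": 0.06},{"travel": [-0.083,-0.127,-0.03],"turn": 0.58,"hand": 0.06},{"travel": [-0.104,-0.159,-0.03],"turn": 0.7,"hand": 0.06},{"travel": [-0.125,-0.191,-0.03],"turn": 0.82,"hand": 0.06},{"travel": [-0.145,-0.221,-0.03],"turn": 0.9,"hand": 0.06}]'

```text
time: 8.4
tool_pos: [0.4361, -0.344, 0.2431]
eef_rot: [-3.135, -0.166, 0.001]
contact_force: [0.7, -1.6, 1.5]
width: 0.0599
grip_force: 0.0
```

Request:
apply_moves --targets '[{"travel": [-0.04,0.005,0],"turn": 0,"hand": 0.06},{"travel": [-0.04,0.005,0],"turn": 0,"hand": 0.06},{"travel": [-0.04,0.005,0],"turn": 0,"hand": 0.06}]'

```text
time: 8.65
tool_pos: [0.3979, -0.3541, 0.244]
eef_rot: [-3.135, -0.173, -0.002]
contact_force: [0.8, 0.8, 1.2]
width: 0.06
grip_force: 0.0
```

```bash
python3 - <<'E'
from h import *
print("post",ray("side",408.3,137,.135),"want .5607 -.4093")
mv([.401,-.341,.0765],np.radians(6.2))
# bar ends in side s0/top
t=cv2.imread("pics/top0.png"); print("knob bar top centre px expected",proj("top",[.401,-.341,.102]),proj("side",[.401,-.341,.102]))
print("knob disc",ray("top",430+168/4,230+400/4,.07), "bar top side img", ray("side",365+(694-330)/4,135+176/4,.102))
for d in(0,6.2,12):
  e=np.array([np.cos(np.radians(d)),np.sin(np.radians(d)),0])*.021; q=np.array([.401,-.341,.102]); print(d,proj("side",q+e),proj("side",q-e))
E
```

```text
post [ 0.56048476 -0.40985203  0.135     ] want .5607 -.4093
pos [ 0.3979 -0.3541  0.244 ] yawx 6.3 travel [ 0.0043 -0.0124  0.1676] turn 0.002 j1 -0.14 j7 -0.49
knob bar top centre px expected [476.0295182  329.18283497] [456.40346007 179.89319364]
knob disc [ 0.4010012 -0.3389026  0.07     ] bar top side img [ 0.40285253 -0.34381943  0.102     ]
0 [448.44456408 177.4066611 ] [464.4397515  182.40390621]
6.2 [448.24079926 177.95891287] [464.62705384 181.84191351]
12 [448.13594876 178.49723403] [464.71459037 181.29651826]
```

Request:
apply_moves --targets '[{"travel": [0.004,-0.0125,0.03],"turn": 0,"hand": 0.06},{"travel": [0.004,-0.0125,0.06],"turn": 0,"hand": 0.06},{"travel": [0.004,-0.0125,0.09],"turn": 0,"hand": 0.06},{"travel": [0.004,-0.0125,0.12],"turn": 0,"hand": 0.06},{"travel": [0.004,-0.0125,0.145],"turn": 0,"hand": 0.06},{"travel": [0.004,-0.0125,0.16],"turn": 0,"hand": 0.06},{"travel": [0.004,-0.0125,0.167],"turn": 0,"hand": 0.06},{"travel": [0.004,-0.0125,0.167],"turn": 0,"hand": 0.06}]'

```text
time: 9.32
tool_pos: [0.402, -0.3407, 0.0755]
eef_rot: [-3.135, -0.177, 0.004]
contact_force: [0.6, 0.1, 0.7]
width: 0.0602
grip_force: 0.0
```

Request:
apply_moves --targets '[{"travel": [0,0,0],"turn": 0,"hand": 0.0},{"travel": [0,0,0],"turn": 0,"hand": 0.0},{"travel": [0,0,0],"turn": 0,"hand": 0.0},{"travel": [0,0,0],"turn": 0,"hand": 0.0},{"travel": [0,0,0],"turn": 0,"hand": 0.0},{"travel": [0,0,0],"turn": 0,"hand": 0.0},{"travel": [0,0,0],"turn": 0,"hand": 0.0},{"travel": [0,0,0],"turn": 0,"hand": 0.0}]' --grip_force 20

```text
time: 9.98
tool_pos: [0.4024, -0.3404, 0.0771]
eef_rot: [-3.135, -0.176, 0.0]
contact_force: [-3.0, 8.0, 7.6]
width: 0.0139
grip_force: 20.0
```

Request:
apply_moves --targets '[{"travel": [0,0,0],"turn": 0.12,"hand": 0.0},{"travel": [0,0,0],"turn": 0.24,"hand": 0.0},{"travel": [0,0,0],"turn": 0.36,"hand": 0.0},{"travel": [0,0,0],"turn": 0.48,"hand": 0.0},{"travel": [0,0,0],"turn": 0.6,"hand": 0.0},{"travel": [0,0,0],"turn": 0.72,"hand": 0.0},{"travel": [0,0,0],"turn": 0.84,"hand": 0.0},{"travel": [0,0,0],"turn": 0.96,"hand": 0.0}]' --grip_force 35

```text
time: 10.65
tool_pos: [0.4025, -0.3401, 0.0771]
eef_rot: [-2.858, 1.299, 0.002]
contact_force: [-3.3, 9.9, 11.1]
width: 0.0135
grip_force: 35.0
```

Request:
apply_moves --targets '[{"travel": [0,0,0],"turn": 0.01,"hand": 0.0},{"travel": [0,0,0],"turn": 0.01,"hand": 0.0},{"travel": [0,0,0],"turn": 0.01,"hand": 0.06},{"travel": [0,0,0],"turn": 0.01,"hand": 0.06},{"travel": [0,0,0],"turn": 0.01,"hand": 0.06},{"travel": [0,0,-0.04],"turn": 0.01,"hand": 0.06},{"travel": [0,0,-0.08],"turn": 0.01,"hand": 0.06},{"travel": [0,0,-0.12],"turn": 0.01,"hand": 0.06}]'

```text
time: 11.32
tool_pos: [0.4015, -0.3415, 0.1981]
eef_rot: [2.855, -1.308, -0.003]
contact_force: [0.8, 1.1, 0.1]
width: 0.0504
grip_force: 0.0
```

```bash
python3 - <<'E'
from h import *
mv([.45,0,.25],np.radians(95))
E
```

```text
pos [ 0.4015 -0.3415  0.1981] yawx -49.2 travel [-0.227  -0.2597 -0.0522] turn 0.624 j1 -0.28 j7 -1.29
```

```bash
python3 - <<'E'
from h import *
t=snap("top","t4.png")
def pins(im,x0,y0,x1,y1):
    h=cv2.cvtColor(im,cv2.COLOR_BGR2HSV); m=np.zeros(im.shape[:2],np.uint8); m[y0:y1,x0:x1]=(im.max(2)[y0:y1,x0:x1]>110)*255
    for c in cv2.findContours(m,0,2)[0]:
        if 100<cv2.contourArea(c)<400:
            r=cv2.minAreaRect(c);b=cv2.boxPoints(r);P=np.array([ray("top",*p,.01)[:2] for p in b]);e=max(P[1]-P[0],P[2]-P[1],key=np.linalg.norm)
            print(P.mean(0).round(4),np.degrees(np.arctan2(e[1],e[0])).round(1),np.linalg.norm(e).round(3))
pins(t,180,230,285,345)
mv([.49,-.05,.2]);mv([.549,.2375,.12],np.radians(100))
o=cv2.resize(t[220:360,420:520],None,fx=4,fy=4,interpolation=cv2.INTER_CUBIC); cv2.imwrite("pics/l4.png",o)
E
```

```text
[0.4307 0.2378] -6.9 0.068
[0.5495 0.2399] -80.1 0.067
pos [ 0.4029 -0.3444  0.205 ] yawx -49.3 travel [-0.1664 -0.258   0.004 ] turn 0 j1 -0.28 j7 -1.3
pos [ 0.4029 -0.3444  0.205 ] yawx -49.3 travel [-0.3464 -0.4902  0.0829] turn 0.536 j1 -0.28 j7 -1.3
```

View pics/l4.png

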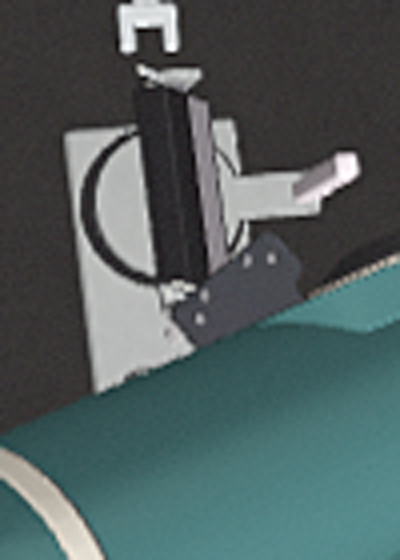

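Request:
apply_moves --targets '[{"travel": [-0.166,-0.258,0],"turn": -0.95,"hand": 0.06},{"travel": [-0.166,-0.258,0],"turn": -0.95,"hand": 0.06},{"travel": [-0.166,-0.258,0],"turn": -0.95,"hand": 0.06},{"travel": [-0.166,-0.258,0],"turn": -0.95,"hand": 0.06},{"travel": [-0.166,-0.258,0],"turn": -0.95,"hand": 0.06},{"travel": [-0.166,-0.258,0],"turn": -0.95,"hand": 0.06},{"travel": [-0.166,-0.258,0],"turn": -0.95,"hand": 0.06},{"travel": [-0.166,-0.258,0],"turn": -0.95,"hand": 0.06}]'

```text
time: 12.03
tool_pos: [0.4902, -0.0414, 0.1968]
eef_rot: [-3.136, -0.164, -0.001]
contact_force: [0.4, 0.0, 0.0]
width: 0.0603
grip_force: 0.0
```

```bash
python3 - <<'E'
from h import *
mv([.549,.2385,.12],np.radians(100))
E
```

```text
pos [ 0.4902 -0.0414  0.1968] yawx 6.0 travel [ 0.0877 -0.2722  0.0771] turn 1.501 j1 -0.86 j7 -1.12
```

Request:
apply_moves --targets '[{"travel": [0.087,-0.272,0],"turn": -1.64,"hand": 0.06},{"travel": [0.087,-0.272,0],"turn": -1.64,"hand": 0.06},{"travel": [0.087,-0.272,0],"turn": -1.64,"hand": 0.06},{"travel": [0.087,-0.272,0],"turn": -1.64,"hand": 0.06},{"travel": [0.087,-0.272,0],"turn": -1.64,"hand": 0.06},{"travel": [0.087,-0.272,0],"turn": -1.64,"hand": 0.06},{"travel": [0.087,-0.272,0],"turn": -1.64,"hand": 0.06},{"travel": [0.087,-0.272,0],"turn": -1.64,"hand": 0.06}]'

```text
time: 12.7
tool_pos: [0.5505, 0.2394, 0.1959]
eef_rot: [-2.673, -1.649, -0.0]
contact_force: [-0.1, 0.0, -0.1]
width: 0.0603
grip_force: 0.0
```

Request:
apply_moves --targets '[{"travel": [0,0,0.07],"turn": -0.7,"hand": 0.05},{"travel": [0,0,0.07],"turn": -0.7,"hand": 0.05},{"travel": [0,0,0.07],"turn": -0.7,"hand": 0.05},{"travel": [0,0,0.07],"turn": -0.7,"hand": 0.05},{"travel": [0,0,0.07],"turn": -0.7,"hand": 0.05},{"travel": [0,0,0.07],"turn": -0.7,"hand": 0.05},{"travel": [0,0,0.07],"turn": -0.7,"hand": 0.05},{"travel": [0,0,0.07],"turn": -0.7,"hand": 0.05}]'

```text
time: 13.37
tool_pos: [0.5509, 0.2315, 0.1269]
eef_rot: [-1.967, -2.45, -0.0]
contact_force: [0.7, 0.3, -0.5]
width: 0.0497
grip_force: 0.0
```

```bash
python3 - <<'E'
from h import *
mv([.549,.2385,.004],np.radians(100)); s=snap("side","s5.png"); t=snap("top","t5.png")
cv2.imwrite("pics/p5.png",np.hstack([cv2.resize(s[320:410,270:370],None,fx=4,fy=4,interpolation=cv2.INTER_CUBIC),cv2.resize(t[240:330,215:300],None,fx=4,fy=4,interpolation=cv2.INTER_CUBIC)]))
E
```

```text
pos [0.5509 0.2315 0.1269] yawx 102.5 travel [ 0.0073 -0.0003  0.1229] turn 0.043 j1 -0.83 j7 0.01
```

Request:
apply_moves --targets '[{"travel": [0.007,0,0.04],"turn": 0.043,"hand": 0.05},{"travel": [0.007,0,0.07],"turn": 0.043,"hand": 0.05},{"travel": [0.007,0,0.1],"turn": 0.043,"hand": 0.05},{"travel": [0.007,0,0.115],"turn": 0.043,"hand": 0.05},{"travel": [0.007,0,0.123],"turn": 0.043,"hand": 0.05},{"travel": [0.007,0,0.123],"turn": 0.043,"hand": 0.05},{"travel": [0.007,0,0.123],"turn": 0.043,"hand": 0.05}]'

```text
time: 14.05
tool_pos: [0.5496, 0.2386, 0.0045]
eef_rot: [2.016, 2.409, 0.0]
contact_force: [0.8, -0.7, 0.4]
width: 0.0497
grip_force: 0.0
```

Request:
apply_moves --targets '[{"travel": [0,0,0],"turn": 0,"hand": 0.0},{"travel": [0,0,0],"turn": 0,"hand": 0.0},{"travel": [0,0,0],"turn": 0,"hand": 0.0},{"travel": [0,0,0],"turn": 0,"hand": 0.0},{"travel": [0,0,0],"turn": 0,"hand": 0.0},{"travel": [0,0,0],"turn": 0,"hand": 0.0},{"travel": [0,0,0],"turn": 0,"hand": 0.0},{"travel": [0,0,0],"turn": 0,"hand": 0.0}]' --grip_force 20

```text
time: 14.72
tool_pos: [0.5494, 0.2387, 0.0042]
eef_rot: [2.015, 2.41, 0.001]
contact_force: [-0.8, 1.4, 6.3]
width: 0.0182
grip_force: 20.0
```

```bash
python3 - <<'E'
from h import *
mv([.57,-.015,.08],np.radians(93))
E
```

```text
pos [0.5494 0.2387 0.0042] yawx 100.2 travel [-0.2533 -0.0246 -0.0758] turn 0.126 j1 -0.78 j7 0.04
```

Request:
apply_moves --targets '[{"travel": [0,0,-0.02],"turn": 0,"hand": 0.0},{"travel": [0,0,-0.04],"turn": 0,"hand": 0.0},{"travel": [-0.03,-0.003,-0.045],"turn": 0.02,"hand": 0.0},{"travel": [-0.06,-0.006,-0.045],"turn": 0.04,"hand": 0.0},{"travel": [-0.09,-0.009,-0.045],"turn": 0.06,"hand": 0.0},{"travel": [-0.12,-0.012,-0.045],"turn": 0.08,"hand": 0.0},{"travel": [-0.15,-0.015,-0.045],"turn": 0.1,"hand": 0.0},{"travel": [-0.18,-0.018,-0.045],"turn": 0.126,"hand": 0.0}]' --grip_force 30

```text
time: 15.38
tool_pos: [0.5631, 0.0568, 0.0489]
eef_rot: [-2.164, -2.278, 0.0]
contact_force: [0.7, 0.3, -0.6]
width: 0.0178
grip_force: 30.0
```

```bash
python3 - <<'E'
from h import *
mv([.57,-.015,.0145],np.radians(93)); print(manip.get_state()["width"])
E
```

```text
pos [0.5631 0.0568 0.0489] yawx 92.9 travel [-0.072   0.0032  0.0344] turn -0.001 j1 -0.55 j7 0.22
0.017834329421345572
```

Request:
apply_moves --targets '[{"travel": [-0.036,0.0016,0],"turn": 0,"hand": 0.0},{"travel": [-0.07,0.003,0],"turn": 0,"hand": 0.0},{"travel": [-0.07,0.003,0.015],"turn": 0,"hand": 0.0},{"travel": [-0.07,0.003,0.025],"turn": 0,"hand": 0.0},{"travel": [-0.07,0.003,0.03],"turn": 0,"hand": 0.0},{"travel": [-0.07,0.003,0.034],"turn": 0,"hand": 0.0},{"travel": [-0.07,0.003,0.034],"turn": 0,"hand": 0.0},{"travel": [-0.07,0.003,0.034],"turn": 0,"hand": 0.0}]'

```text
time: 16.05
tool_pos: [0.57, -0.0104, 0.0148]
eef_rot: [-2.161, -2.28, 0.0]
contact_force: [-0.5, -0.5, -0.9]
width: 0.0176
grip_force: 30.0
```

Request:
apply_moves --targets '[{"travel": [0,0,0],"turn": 0,"hand": 0.044},{"travel": [0,0,0],"turn": 0,"hand": 0.044},{"travel": [0,0,0],"turn": 0,"hand": 0.044},{"travel": [0,0,0],"turn": 0,"hand": 0.044},{"travel": [0,0,0],"turn": 0,"hand": 0.044}]'

```text
time: 16.47
tool_pos: [0.5701, -0.0115, 0.015]
eef_rot: [2.163, 2.278, 0.0]
contact_force: [-0.4, 0.1, 0.3]
width: 0.0433
grip_force: 0.0
```

```bash
python3 - <<'E'
from h import *
s=manip.get_state();M=R.from_rotvec(s["eef_rot"]).as_matrix(); print("tool y world",M[:,1].round(3),s["width"],s["tool_pos"])
s=snap("side","s6.png"); t=snap("top","t6.png")
def crop(im,u,v,w,h,k): return cv2.resize(im[v:v+h,u:u+w],None,fx=k,fy=k,interpolation=cv2.INTER_CUBIC)
cv2.imwrite("pics/p6.png",np.hstack([crop(s,305,220,120,115,3),crop(t,280,235,115,115,3)]))
E
```

```text
tool y world [0.999 0.052 0.   ] 0.04332209706094768 [ 0.57006299 -0.0114524   0.01502484]
```

View pics/p6.png

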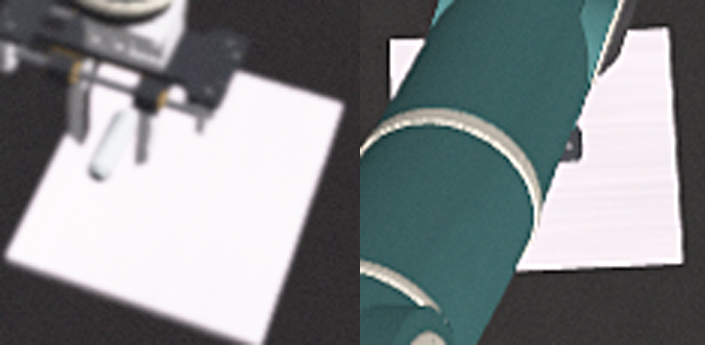

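Request:
apply_moves --targets '[{"travel": [0,-0.006,-0.002],"turn": 0,"hand": 0.044},{"travel": [0,-0.011,-0.002],"turn": 0,"hand": 0.044},{"travel": [0,-0.0125,-0.002],"turn": 0,"hand": 0.044},{"travel": [0,-0.0145,-0.0042],"turn": 0,"hand": 0.044},{"travel": [0,-0.0168,-0.0061],"turn": 0,"hand": 0.044},{"travel": [0,-0.0195,-0.0078],"turn": 0,"hand": 0.044},{"travel": [0,-0.0195,-0.0078],"turn": 0,"hand": 0.044},{"travel": [0,-0.0195,-0.0078],"turn": 0,"hand": 0.044}]'

```text
time: 17.23
tool_pos: [0.5506, -0.0125, 0.0229]
eef_rot: [2.163, 2.278, 0.0]
contact_force: [-0.3, 0.2, 0.3]
width: 0.0441
grip_force: 0.4
```

```bash
python3 - <<'E'
from h import *
s=manip.get_state(); print(s["contact_force"],s["width"],s["tool_pos"])
s=snap("side","s7.png"); 
def crop(im,u,v,w,h,k): return cv2.resize(im[v:v+h,u:u+w],None,fx=k,fy=k,interpolation=cv2.INTER_CUBIC)
cv2.imwrite("pics/p7.png",crop(s,320,235,60,55,9))
E
```

```text
[-0.32098337  0.16657928  0.31327903] 0.04411344599407305 [ 0.55056086 -0.0125339   0.02294802]
```

View pics/p7.png

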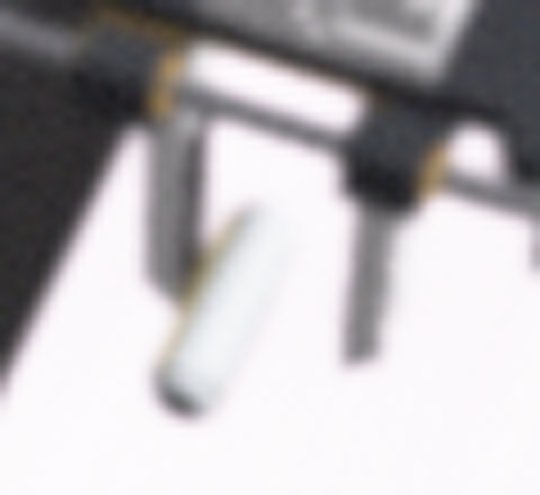

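Request:
apply_moves --targets '[{"travel": [0,0.002,0],"turn": 0,"hand": 0.044},{"travel": [0,0.002,0.0058],"turn": 0,"hand": 0.044},{"travel": [0,0.0,0.0058],"turn": 0,"hand": 0.044},{"travel": [0,-0.001,0.0058],"turn": 0,"hand": 0.044},{"travel": [0,-0.003,0.0036],"turn": 0,"hand": 0.044},{"travel": [0,-0.0053,0.0017],"turn": 0,"hand": 0.044},{"travel": [0,-0.008,0],"turn": 0,"hand": 0.044},{"travel": [0,-0.008,0],"turn": 0,"hand": 0.044}]'

```text
time: 17.95
tool_pos: [0.5422, -0.013, 0.0232]
eef_rot: [2.163, 2.278, 0.0]
contact_force: [0.0, -0.2, -0.2]
width: 0.0444
grip_force: 0.0
```

Request:
apply_moves --targets '[{"travel": [0,0.0,0],"turn": 0,"hand": 0.044},{"travel": [0,0.005,0],"turn": 0,"hand": 0.044},{"travel": [0,0.008,-0.03],"turn": 0,"hand": 0.044},{"travel": [0,0.008,-0.07],"turn": 0,"hand": 0.05},{"travel": [0,0.008,-0.11],"turn": 0,"hand": 0.05}]'

```text
time: 18.37
tool_pos: [0.5502, -0.0129, 0.1336]
eef_rot: [-2.163, -2.278, 0.003]
contact_force: [0.1, -0.5, 0.3]
width: 0.0496
grip_force: 0.0
```

```bash
python3 - <<'E'
from h import *
mv([.4308,.2365,.12],np.radians(-6.9))
s=snap("side","s8.png")
def crop(im,u,v,w,h,k): return cv2.resize(im[v:v+h,u:u+w],None,fx=k,fy=k,interpolation=cv2.INTER_CUBIC)
cv2.imwrite("pics/p8.png",crop(s,320,235,60,55,8))
E
```

```text
pos [ 0.5502 -0.0129  0.1336] yawx 93.0 travel [ 0.2552 -0.1064  0.0136] turn -1.399 j1 -0.5 j7 0.27
```

View pics/p8.png

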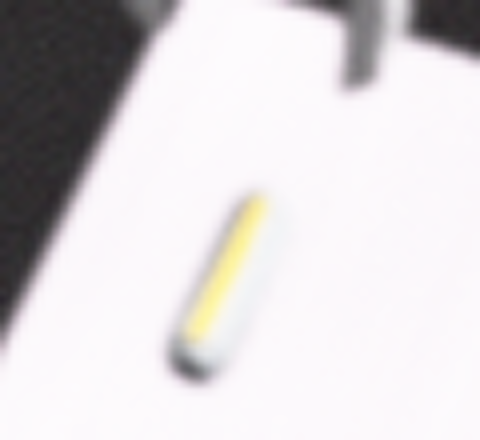

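Pin A now shows its yellow line on top, shifted slightly to the far side as the oblique view would make it. Next is pin B.

Request:
apply_moves --targets '[{"travel": [0.25,-0.106,0],"turn": -1.0,"hand": 0.05},{"travel": [0.25,-0.106,0],"turn": -1.0,"hand": 0.05},{"travel": [0.25,-0.106,0],"turn": -1.0,"hand": 0.05},{"travel": [0.25,-0.106,0],"turn": -1.0,"hand": 0.05},{"travel": [0.25,-0.106,0],"turn": -1.0,"hand": 0.05},{"travel": [0.25,-0.106,0],"turn": -1.0,"hand": 0.05},{"travel": [0.25,-0.106,0],"turn": -1.0,"hand": 0.05},{"travel": [0.25,-0.106,0],"turn": -1.0,"hand": 0.05}]'

```text
time: 19.08
tool_pos: [0.4295, 0.2366, 0.1328]
eef_rot: [-0.786, -3.041, -0.002]
contact_force: [0.4, -0.0, 0.9]
width: 0.0498
grip_force: 0.0
```

Request:
apply_moves --targets '[{"travel": [0,0,0],"turn": -0.4,"hand": 0.05},{"travel": [0,0,0],"turn": -0.4,"hand": 0.05},{"travel": [0,0,0],"turn": -0.4,"hand": 0.05},{"travel": [0,0,0],"turn": -0.4,"hand": 0.05},{"travel": [0,0,0],"turn": -0.4,"hand": 0.05}]'

```text
time: 19.5
tool_pos: [0.4319, 0.2316, 0.1327]
eef_rot: [0.189, 3.136, 0.0]
contact_force: [-0.9, 0.4, 0.4]
width: 0.0497
grip_force: 0.0
```

```bash
cat >> h.py <<'E'
def pins(n,im,x0,y0,x1,y1,z=.01):
    m=np.zeros(im.shape[:2],np.uint8); m[y0:y1,x0:x1]=(im.max(2)[y0:y1,x0:x1]>110)*255
    for c in cv2.findContours(m,0,2)[0]:
        if 60<cv2.contourArea(c)<500:
            r=cv2.minAreaRect(c);b=cv2.boxPoints(r);P=np.array([ray(n,*p,z)[:2] for p in b]);e=max(P[1]-P[0],P[2]-P[1],key=np.linalg.norm)
            print(n,np.round(r[0]),P.mean(0).round(4),np.degrees(np.arctan2(e[1],e[0])).round(1),np.linalg.norm(e).round(3))
def yellow(n,im,x0,y0,x1,y1,z):
    h=cv2.cvtColor(im,cv2.COLOR_BGR2HSV)[y0:y1,x0:x1]; m=((abs(h[...,0].astype(int)-27)<10)&(h[...,1]>60)&(h[...,2]>90))
    v,u=np.nonzero(m)
    if len(u): print(n,"yellow",len(u),"c",u.mean()+x0,v.mean()+y0,ray(n,u.mean()+x0,v.mean()+y0,z).round(4),"u",u.min()+x0,u.max()+x0,"v",v.min()+y0,v.max()+y0)
    else: print(n,"no yellow")
E
python3 - <<'E'
from h import *
s=snap("side","s9.png");t=snap("top","t9.png")
pins("side",s,285,335,385,405);pins("top",t,180,230,285,345)
yellow("side",s,320,240,380,300,.0293);yellow("top",t,290,245,385,325,.0293)
mv([.4308,.2365,.004],np.radians(-6.9))
E
```

```text
side [346. 371.] [0.4576 0.2169] 169.9 0.13
top [228. 297.] [0.4703 0.2628] -150.4 0.086
top [194. 280.] [0.511  0.3513] -61.9 0.091
top [230. 277.] [0.5223 0.2613] -148.8 0.133
side no yellow
top yellow 46 c 336.97826086956525 266.45652173913044 [ 0.5534 -0.011   0.0293] u 326 348 v 265 267
pos [0.4319 0.2316 0.1327] yawx 172.9 travel [0.0017 0.0048 0.1287] turn -0.003 j1 -0.76 j7 0.97
```

Request:
apply_moves --targets '[{"travel": [0,-0.005,0.04],"turn": 0,"hand": 0.05},{"travel": [0,-0.005,0.07],"turn": 0,"hand": 0.05},{"travel": [0,-0.005,0.1],"turn": 0,"hand": 0.05},{"travel": [0,-0.005,0.115],"turn": 0,"hand": 0.05},{"travel": [0,-0.005,0.128],"turn": 0,"hand": 0.05},{"travel": [0,-0.005,0.128],"turn": 0,"hand": 0.05},{"travel": [0,-0.005,0.128],"turn": 0,"hand": 0.05}]'

```text
time: 20.18
tool_pos: [0.431, 0.2265, 0.0046]
eef_rot: [-0.19, -3.135, 0.001]
contact_force: [-0.5, -0.0, 0.4]
width: 0.0498
grip_force: 0.0
```

```bash
python3 - <<'E'
from h import *
s=manip.get_state();M=R.from_rotvec(s["eef_rot"]).as_matrix();print(M[:,1].round(2))
mv([.431,.237,.004],np.radians(-6.9))
E
```

```text
[ 0.12  0.99 -0.  ]
pos [0.431  0.2265 0.0046] yawx 173.1 travel [0.0012 0.0105 0.0006] turn -0.0 j1 -0.71 j7 1.05
```

Request:
apply_moves --targets '[{"travel": [0,0.005,0],"turn": 0,"hand": 0.05},{"travel": [0,0.0105,0],"turn": 0,"hand": 0.05},{"travel": [0,0.0105,0],"turn": 0,"hand": 0.05},{"travel": [0,0.0105,0],"turn": 0,"hand": 0.0},{"travel": [0,0.0105,0],"turn": 0,"hand": 0.0},{"travel": [0,0.0105,0],"turn": 0,"hand": 0.0},{"travel": [0,0.0105,0],"turn": 0,"hand": 0.0},{"travel": [0,0.0105,0],"turn": 0,"hand": 0.0}]' --grip_force 20

```text
time: 20.85
tool_pos: [0.4324, 0.2369, 0.0048]
eef_rot: [0.187, 3.136, -0.0]
contact_force: [-0.5, 1.7, 0.3]
width: 0.0202
grip_force: 0.4
```

Request:
apply_moves --targets '[{"travel": [0,0,0],"turn": 0,"hand": 0.0},{"travel": [0,0,0],"turn": 0,"hand": 0.0},{"travel": [0,0,-0.025],"turn": 0,"hand": 0.0},{"travel": [0,0,-0.05],"turn": 0,"hand": 0.0},{"travel": [0,0,-0.06],"turn": 0,"hand": 0.0},{"travel": [0,0,-0.06],"turn": 0,"hand": 0.0}]' --grip_force 30

```text
time: 21.35
tool_pos: [0.4333, 0.2378, 0.0665]
eef_rot: [0.186, 3.133, 0.003]
contact_force: [0.6, -0.2, -1.9]
width: 0.0177
grip_force: 30.0
```

```bash
python3 - <<'E'
from h import *
print(manip.get_state()["width"])
mv([.475,-.055,.064],np.radians(180))
E
```

```text
0.017706399502891608
pos [0.4333 0.2378 0.0665] yawx 173.2 travel [-0.076  -0.2858  0.0021] turn -0.119 j1 -0.75 j7 1.0
```

Request:
apply_moves --targets '[{"travel": [-0.01,-0.036,0],"turn": -0.02,"hand": 0.0},{"travel": [-0.019,-0.072,0],"turn": -0.03,"hand": 0.0},{"travel": [-0.028,-0.108,0],"turn": -0.05,"hand": 0.0},{"travel": [-0.038,-0.144,0],"turn": -0.06,"hand": 0.0},{"travel": [-0.047,-0.18,0],"turn": -0.08,"hand": 0.0},{"travel": [-0.057,-0.216,0],"turn": -0.09,"hand": 0.0},{"travel": [-0.066,-0.252,0],"turn": -0.1,"hand": 0.0},{"travel": [-0.076,-0.286,0],"turn": -0.119,"hand": 0.0}]'

```text
time: 22.02
tool_pos: [0.4731, -0.058, 0.0636]
eef_rot: [0.001, -3.14, 0.0]
contact_force: [1.7, 0.3, -2.0]
width: 0.0178
grip_force: 30.0
```

Request:
apply_moves --targets '[{"travel": [0,0,0],"turn": 0,"hand": 0.0},{"travel": [0,0,0.02],"turn": 0,"hand": 0.0},{"travel": [0,0,0.035],"turn": 0,"hand": 0.0},{"travel": [0,0,0.04],"turn": 0,"hand": 0.0},{"travel": [0,0,0.04],"turn": 0,"hand": 0.0}]'

```text
time: 22.43
tool_pos: [0.4726, -0.0559, 0.023]
eef_rot: [0.0, -3.138, 0.0]
contact_force: [-0.1, 0.7, -1.2]
width: 0.018
grip_force: 30.0
```

```bash
python3 - <<'E'
from h import *
print(manip.get_state()["width"])
mv([.475,-.055,.0145],np.radians(180))
E
```

```text
0.018035959129813275
pos [ 0.4726 -0.0559  0.023 ] yawx -180.0 travel [-0.0024  0.0009  0.0085] turn 0.0 j1 -0.16 j7 1.8
```

Request:
apply_moves --targets '[{"travel": [0,0,0.004],"turn": 0,"hand": 0.0},{"travel": [0,0,0.0083],"turn": 0,"hand": 0.0},{"travel": [0,0,0.0083],"turn": 0,"hand": 0.0},{"travel": [0,0,0.0083],"turn": 0,"hand": 0.0},{"travel": [0,0,0.0083],"turn": 0,"hand": 0.044},{"travel": [0,0,0.0083],"turn": 0,"hand": 0.044},{"travel": [0,0,0.0083],"turn": 0,"hand": 0.044},{"travel": [0,0,0.0083],"turn": 0,"hand": 0.044}]'

```text
time: 23.1
tool_pos: [0.474, -0.0559, 0.0167]
eef_rot: [-0.0, 3.141, -0.0]
contact_force: [-0.0, 0.5, 0.1]
width: 0.0409
grip_force: 0.0
```

```bash
python3 - <<'E'
from h import *
s=manip.get_state();M=R.from_rotvec(s["eef_rot"]).as_matrix();print(M[:,1].round(2),s["width"],s["tool_pos"])
s=snap("side","s10.png");t=snap("top","t10.png")
yellow("side",s,310,240,415,330,.0293);yellow("top",t,290,245,385,325,.0293)
E
```

```text
[-0.  1. -0.] 0.04094688115447759 [ 0.47403003 -0.05591222  0.01665101]
side yellow 54 c 357.77777777777777 260.64814814814815 [ 0.5426 -0.0423  0.0293] u 344 398 v 240 276
top yellow 13 c 328.61538461538464 266.61538461538464 [0.5524 0.0101 0.0293] u 326 331 v 266 268
```

Request:
apply_moves --targets '[{"travel": [0,0.006,0],"turn": 0,"hand": 0.044},{"travel": [0,0.011,0],"turn": 0,"hand": 0.044},{"travel": [0,0.0125,0],"turn": 0,"hand": 0.044},{"travel": [0,0.0145,-0.0022],"turn": 0,"hand": 0.044},{"travel": [0,0.0168,-0.0041],"turn": 0,"hand": 0.044},{"travel": [0,0.0195,-0.0058],"turn": 0,"hand": 0.044},{"travel": [0,0.0195,-0.0058],"turn": 0,"hand": 0.044},{"travel": [0,0.0195,-0.0058],"turn": 0,"hand": 0.044}]'

```text
time: 23.87
tool_pos: [0.4739, -0.0364, 0.0224]
eef_rot: [-0.001, 3.141, -0.0]
contact_force: [-1.4, -1.3, 2.4]
width: 0.044
grip_force: 1.5
```

Request:
apply_moves --targets '[{"travel": [0,-0.002,0],"turn": 0,"hand": 0.044},{"travel": [0,-0.002,0.0058],"turn": 0,"hand": 0.044},{"travel": [0,0.0,0.0058],"turn": 0,"hand": 0.044},{"travel": [0,0.001,0.0058],"turn": 0,"hand": 0.044},{"travel": [0,0.003,0.0036],"turn": 0,"hand": 0.044},{"travel": [0,0.0053,0.0017],"turn": 0,"hand": 0.044},{"travel": [0,0.008,0],"turn": 0,"hand": 0.044},{"travel": [0,0.008,0],"turn": 0,"hand": 0.044}]'

```text
time: 24.53
tool_pos: [0.474, -0.0279, 0.0227]
eef_rot: [-0.001, 3.141, 0.0]
contact_force: [-2.3, -1.5, 2.8]
width: 0.0442
grip_force: 1.5
```

Request:
apply_moves --targets '[{"travel": [0,0.0,0],"turn": 0,"hand": 0.044},{"travel": [0,-0.005,0],"turn": 0,"hand": 0.044},{"travel": [0,-0.008,-0.03],"turn": 0,"hand": 0.05},{"travel": [0,-0.008,-0.07],"turn": 0,"hand": 0.05},{"travel": [0,-0.008,-0.11],"turn": 0,"hand": 0.05},{"travel": [0,-0.008,-0.15],"turn": 0,"hand": 0.05},{"travel": [0,0.03,-0.15],"turn": 0,"hand": 0.05}]'

```text
time: 25.12
tool_pos: [0.4772, -0.0038, 0.1791]
eef_rot: [0.013, 3.132, -0.001]
contact_force: [1.5, -0.9, 1.2]
width: 0.0503
grip_force: 0.0
```

```bash
python3 - <<'E'
from h import *
mv([.3,.4,.25])
E
```

```text
pos [ 0.4772 -0.0038  0.1791] yawx 179.5 travel [ 0.1797  0.4024 -0.0728] turn 0 j1 -0.33 j7 1.57
```

Request:
apply_moves --targets '[{"travel": [0.06,0.13,-0.05],"turn": 0,"hand": 0.05},{"travel": [0.12,0.25,-0.05],"turn": 0,"hand": 0.05},{"travel": [0.14,0.29,-0.05],"turn": 0,"hand": 0.05},{"travel": [0.14,0.29,-0.05],"turn": 0,"hand": 0.05},{"travel": [0.14,0.29,-0.05],"turn": 0,"hand": 0.05},{"travel": [0.14,0.29,-0.05],"turn": 0,"hand": 0.05},{"travel": [0.14,0.29,-0.05],"turn": 0,"hand": 0.05},{"travel": [0.14,0.29,-0.05],"turn": 0,"hand": 0.05}]'

```text
time: 25.78
tool_pos: [0.3324, 0.2936, 0.2228]
eef_rot: [-0.002, 3.141, 0.001]
contact_force: [0.4, -0.0, 0.6]
width: 0.0499
grip_force: 0.0
```

```bash
python3 - <<'E'
from h import *
print(manip.get_state()["tool_pos"])
s=snap("side","s11.png");t=snap("top","t11.png")
def crop(im,u,v,w,h,k): return cv2.resize(im[v:v+h,u:u+w],None,fx=k,fy=k,interpolation=cv2.INTER_CUBIC)
a=crop(t,285,235,120,110,4)[:440,:420]; b=crop(s,315,230,110,100,3.4); o=np.zeros((440,800,3),np.uint8); o[:440,:420]=a; o[:340,425:425+374]=b[:,:374]; cv2.imwrite("pics/p11.png",o)
yellow("top",t,290,245,385,325,.0293)
print("A expect axis-top px for x=.554:",proj("top",[.554,-.0125,.0293]),proj("side",[.554,-.0125,.0293]),"B",proj("top",[.474,-.040,.0293]),proj("side",[.474,-.04,.0293]))
E
```

```text
[0.33237052 0.29363663 0.2227626 ]
top yellow 91 c 342.1758241758242 282.42857142857144 [ 0.5131 -0.0251  0.0293] u 326 348 v 265 310
A expect axis-top px for x=.554: [337.57980164 266.24280442] [348.37159413 267.90884212] B [347.79911798 298.13457568] [384.10410599 271.60548697]
```

View pics/p11.png

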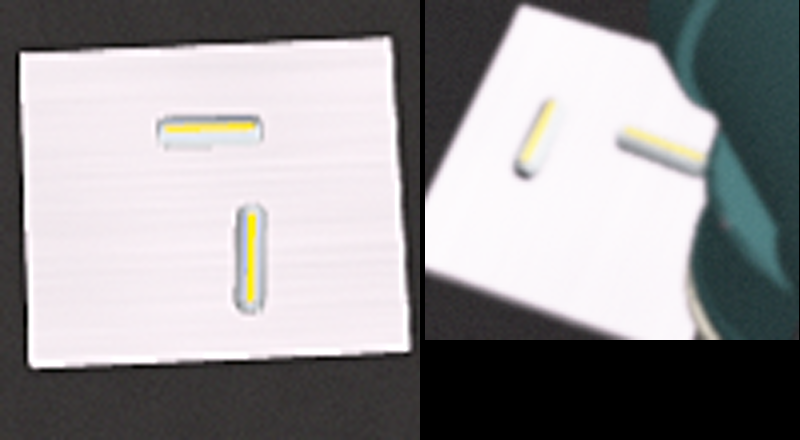

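Both lines are centred on top: A at crop (210,128), B at crop (251,258). Last look: lamp and knob, and the bench area the arm hid at the start.

```bash
python3 - <<'E'
from h import *
t=cv2.imread("pics/t11.png");t4=cv2.imread("pics/t4.png")
def crop(im,u,v,w,h,k): return cv2.resize(im[v:v+h,u:u+w],None,fx=k,fy=k,interpolation=cv2.INTER_CUBIC)
o=np.zeros((600,800,3),np.uint8); o[:520,:320]=crop(t,430,225,80,130,4); o[:300,325:325+450]=crop(t4,0,180,300,200,1.5)
o[300:450,325:775]=crop(t4,0,380,300,100,1.5); cv2.imwrite("pics/f.png",o)
h=np.radians(97.2); f=np.array([np.cos(h),np.sin(h),0]); l=np.array([-np.sin(h),np.cos(h),0]); c=np.array([.55,-.325,.085])
for deg in(26,30,34):
    a=np.radians(deg); up=f*np.sin(a)+np.array([0,0,np.cos(a)]); n=f*np.cos(a)-np.array([0,0,np.sin(a)])
    for nm,u,s in(("front top",.045,.011),("rear top",.045,-.011),("rear bot",-.039,-.011)):
        print(deg,nm,[((proj("top",c+up*u+n*s+l*t)-[430,225])*4).round(0).tolist() for t in(-.06,.06)])
E
```

```text
26 front top [[95.0, 67.0], [124.0, 266.0]]
26 rear top [[131.0, 61.0], [161.0, 261.0]]
26 rear bot [[163.0, 80.0], [192.0, 270.0]]
30 front top [[90.0, 68.0], [119.0, 267.0]]
30 rear top [[126.0, 61.0], [155.0, 261.0]]
30 rear bot [[167.0, 79.0], [196.0, 269.0]]
34 front top [[86.0, 69.0], [114.0, 268.0]]
34 rear top [[120.0, 62.0], [150.0, 262.0]]
34 rear bot [[171.0, 78.0], [200.0, 269.0]]
```

View pics/f.png

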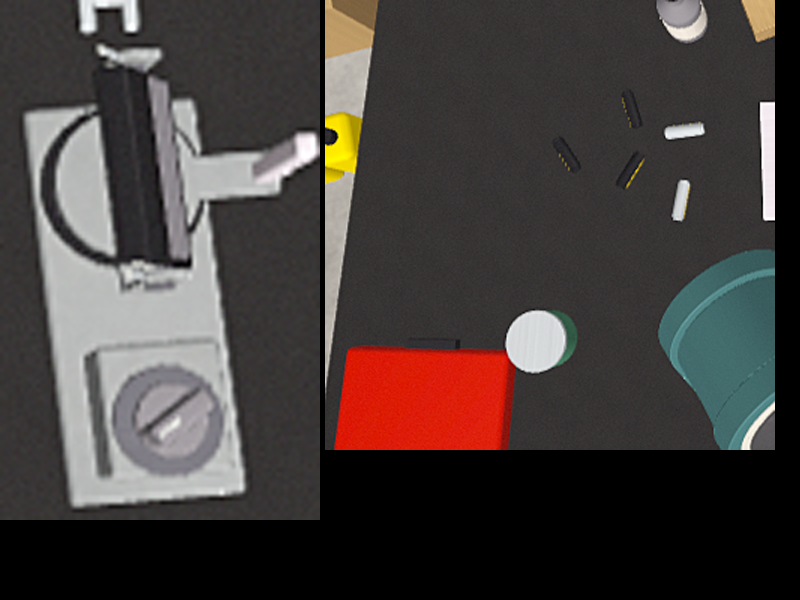

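The panel matches the 30° projection: front top edge end at (117,263) against a predicted (119,267). The knob bar has turned about 57° clockwise and stayed, and there are no other silver pins on the bench.

```bash
python3 -c "
from h import *
print(manip.sign_off())"
```

```text
the job is handed in; nothing more can be done
None
```

The job is handed in: the lamp faces the plate with its panel tilted about 30° forward, then the knob was clamped, and both steel pins found on the bench lie on the plate with their yellow lines up; I left the bystanders alone.

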